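# Flip the bench status flag from yellow to green

### The arm

A 6-joint arm with a two-finger parallel gripper is mounted at the origin on the work surface. World frame = base frame: x ahead of the robot, y to its left, z up, the work surface at z = 0. Lengths are in m, angles in degrees, forces in N, time in s.
With the tool pointing down it reaches from about 0.375 to 0.75 m from the base axis. Payload 9 kg.
Tool frame: the origin (TCP) lies where the fingers leave the gripper's body, on its centre line; the fingertips stand 73 mm ahead of it and the grasp point (between the pads) lies 54 mm ahead of it (robot.tip_reach is the distance from the TCP to the fingertips, in m); z points along the fingers, y is the direction in which the jaws open and shut (so a half turn about z gives the same grasp; the last joint's range is limited). The gripper opens to 85 mm and grips with 20 to 120 N. Pads are 22 mm wide; open, the fingers measure 114 mm over their backs; the gripper's body (76 mm by 85 mm) begins 54 mm behind the grasp point. The pads swing forward as they close: fully open they stand 13 mm farther back than shut.
Start: joints at [-79.166, 5.964, 5.575, 89.605, 0, 77.527], TCP at [0.237, -0.551, 0.304] pointing down, gripper open.
Joint ranges: [-171.21, 171.21], [-48.23, 106.86], [-62.78, 66.21], [-105.2, 120.99], [-86.42, 89.51], [-180, 180]. Speed limits (degrees/s): [127.2, 127.2, 147.25, 180, 180, 180].

### API

Orientations are given as [roll, pitch, yaw] about the fixed x, y, z axes, in that order (R = Rz(yaw) Ry(pitch) Rx(roll)).
In Python, from plant import robot gives the robot as it stands. Calls block until the motion is done:
- robot.move_pose(position, orientation): joint-space move of the TCP to a pose.
- robot.line_to(position, vel=0.15, rotation=None, guard=None): straight line of the TCP; rotation=None keeps the orientation; vel is the mean speed in m/s. With guard (N) it stops when the force on the tool has changed by that much, and returns True; else False.
- robot.goto_joints(angles): joint-space move.
- robot.set_gripper(opening): finger opening in m; the grip force is fixed at half the most; returns when the fingers have stopped.
- robot.pause(seconds).
- robot.ik(position, orientation): joint angles nearest the present ones, or None.
- robot.observe(): the state.
- robot.grab_frame(name): name is "scene" or "top"; returns the picture (384x512x3 uint8, blue, green, red); there is no depth.
- robot.get_calibration(name): a dict with "vertical_fov" (degrees; the focal length in pixels is half the picture's height over the tangent of half this angle, whatever the lens; pixels are square), "cx", "cy" (the principal point, pixels), "k1" (the pictures are not rectified: a ray, as slopes to the right and down, at radius r is drawn at 1 + k1 r^2 times it, then the intrinsics apply), "rvec" (rotation vector, rad) and "tvec" (3), from world to camera coordinates, as OpenCV has them. Camera axes: x right, y down, z forward; pixel columns grow to the right and rows downward; lengths in m; the calibration is good to about 2 mm. A picture is of the moment at which its call begins. get_calibration takes no time and is no camera call.
A pose or a line that the arm cannot do raises robot.IKError and nothing moves.
- robot.job_done(): hands the job in, once; it reports no verdict.
The state is a dict: "time": time; "q": joint angles; "qvel": joint speeds; "joint_torque": joint torques, N m; "tool_pos": TCP position; "tcp_rot": TCP orientation; "ft_force": force on the tool from outside, world axes, zero at the start; "torque": the same for the moment, N m; "gripper_width": finger opening in m.
Only numpy, scipy, OpenCV 4.12 (cv2) and the standard library are available. Lean on these libraries where they do the work, as an engineer would, in place of code of your own. Each camera call takes 0.05 s, during which the arm holds its last target.

### The job

The samples at the blue-footed status flag are done: with a fingertip, push its paddle right over its pivot so that it lies flat on the other side with its green face up instead of its yellow one, then take the hand away. Only push it: do not lift, tip or shove the stand. Leave the grey-footed flag showing yellow, and leave the tip box, jar, beaker and marker where they are.

Things in the scene. Friction and masses are not known exactly. Their poses are not given: they have to be found in the camera images.
- blue_flag: Flag stand with a blue foot, loose on the bench, about 1 kg. Foot 150 x 130 x 10 mm; two white uprights (22 x 10 mm, tops 104 mm above the bench) at y = +53 and -53 mm carry a level axle 90 mm above the bench. Origin: centre of the foot's underside; x lies along the paddle's length (square to the axle), y along the axle, z up.
- blue_flag_pivot (a point): Middle of the blue flag's axle, 90 mm above the stand's origin; axes as the stand. Space below is free down to the foot's top, 10 mm above the bench. Hinge stiff (0.05 N m): the paddle stays where it is left.
- blue_flag_panel (a point): Centre of the blue flag's panel, 41 mm from the axle. Panel 80 mm wide, 6 mm thick, from 7 to 75 mm from the axle, yellow one side, green the other. Rigid with it on the other side of the axle is a black tab, 26 mm wide, 6 mm thick, reaching 67 mm from the axle: pressing the tab down raises the panel. The axle lies in their mid-plane.
- blue_flag_paddle (a joint): Angle of the blue flag's paddle about its axle (rad). 0: panel level on its stand's -x side, yellow up, black tab level on the +x side. pi/2: panel upright over the axle, tab straight down. pi: panel level on the +x side, green up, tab on the -x side. End stops at 0 and pi. Starts between 0 and 0.2.
- grey_flag: Second flag stand, the same in every way but with a grey foot; leave it alone. Origin: centre of the foot's underside.
- grey_flag_paddle (a joint): Angle of the grey-footed flag's paddle (rad), same meaning: near 0 shows yellow. To be left as it is.
- grey_flag_panel (a point): Centre of the panel of the grey-footed flag's paddle, 41 mm from its axle.
- tip_box: Box of pipette tips, white with a yellow top, 80 x 120 x 56 mm, beyond the flags; origin at the centre of its underside. Bystander.
- jar: Amber glass jar with a white cap, 48 mm wide, 75 mm tall, between the flags; origin at the centre of its underside. Bystander.
- beaker: Open glass beaker, 72 mm wide, 95 mm tall, to the robot's left; origin at the centre of its underside. Bystander.
- marker: White marker pen with a blue cap, 143 x 16 x 16 mm, lying to the robot's right; origin under its middle. Bystander.
There are look-alikes about, which are no part of the job. Leave any brown or pink look-alike of the blue_flag alone.

How it is judged:
By the outcome, as a careful person would: the job done as asked, in the order asked, and still so for the second after the job is handed in, with the robot touching nothing.
It also fails if it takes over 42 s, if anything falls off the work surface, if the arm or the gripper's body presses on something with over 40 N, if the wrist force passes 120 N, or if a joint passes its speed limit or range.

## Working session

There is one attempt and no reset: what is moved stays moved. The work goes in short steps, each a Python script; the robot and the scene stay as the last script left them, time stands still between calls to the robot, and variables do not carry over. Pictures are saved under pics/ and viewed, and the job is handed in when it is done.

```bash
ls; mkdir -p pics; python3 - <<'E'
from plant import robot
import cv2
for n in("scene","top"):
    cv2.imwrite(f"pics/{n}0.png",robot.grab_frame(n)); print(n,robot.get_calibration(n))
print(robot.observe()["time"])
E
```

```text
pics
scene {'vertical_fov': 57.8051722186507, 'cx': 256.98972555070475, 'cy': 190.82667605643118, 'k1': -0.03171682998891374, 'rvec': array([ 2.1715505 ,  0.85830213, -0.39918365]), 'tvec': array([-0.41034142, -0.19438834,  1.66391262])}
top {'vertical_fov': 51.789043044490654, 'cx': 260.17920134267365, 'cy': 196.31708415220106, 'k1': -0.05475688262840311, 'rvec': array([ 2.11511614, -2.08646718,  0.24778486]), 'tvec': array([-0.02359056,  0.58228232,  1.14133069])}
0.1
```

View pics/scene0.png

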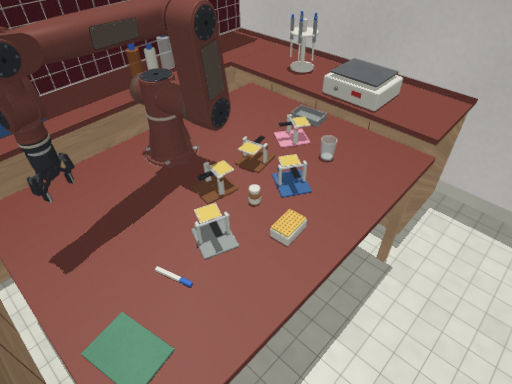

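View pics/top0.png

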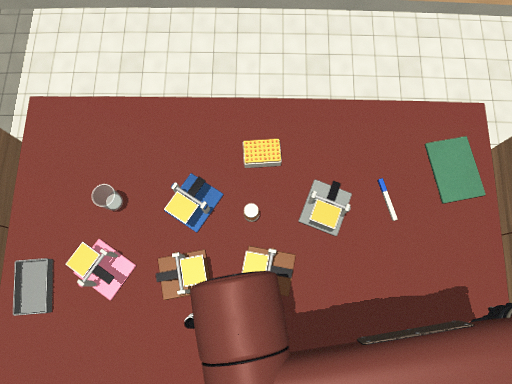

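The top view shows five stands:
- Blue foot at (193,202), the only blue one and the one I want.
- Grey foot at (326,208).
- Pink foot at (100,265).
- Brown feet at (185,273) and (268,265).

In the scene view the blue foot is at (292,180). I'll check it with a close crop and measure it.

```bash
cat > h.py <<'E'
import cv2,numpy as np
from plant import robot
def cam(n):
    c=robot.get_calibration(n); f=192/np.tan(np.radians(c["vertical_fov"]/2))
    K=np.array([[f,0,c["cx"]],[0,f,c["cy"]],[0,0,1]]); D=np.array([c["k1"],0,0,0.])
    return K,D,np.array(c["rvec"],float),np.array(c["tvec"],float)
def ray(n,uv):
    K,D,r,t=cam(n); R=cv2.Rodrigues(r)[0]
    p=cv2.undistortPoints(np.array(uv,float).reshape(-1,1,2),K,D).reshape(-1,2)
    d=np.c_[p,np.ones(len(p))]@R; return -R.T@t,d
def onz(n,uv,z):
    o,d=ray(n,uv); return o+d*((z-o[2])/d[:,2])[:,None]
def proj(n,X):
    K,D,r,t=cam(n); return cv2.projectPoints(np.array(X,float).reshape(-1,1,3),r,t,K,D)[0].reshape(-1,2)
def tri(a,b):
    oa,da=ray("top",[a]);ob,db=ray("scene",[b]);A=np.c_[da[0],-db[0]]
    s=np.linalg.lstsq(A,ob-oa,rcond=None)[0];P=oa+s[0]*da[0];Q=ob+s[1]*db[0]
    return (P+Q)/2,np.linalg.norm(P-Q)
E
python3 - <<'E'
import cv2,numpy as np
from h import *
t=cv2.imread("pics/top0.png");s=cv2.imread("pics/scene0.png")
a=cv2.resize(t[165:240,155:230],(390,390),interpolation=cv2.INTER_CUBIC)
b=cv2.resize(s[145:205,260:320],(390,390),interpolation=cv2.INTER_CUBIC)
cv2.imwrite("pics/crop0.png",np.hstack([a,b]))
for n,im,(x0,x1,y0,y1) in(("top",t,(155,230,165,240)),("scene",s,(260,325,145,205))):
    hsv=cv2.cvtColor(im,cv2.COLOR_BGR2HSV)
    for nm,lo,hi,z in(("blue",(100,120,50),(125,255,255),.01),("yellow",(20,120,120),(35,255,255),.093)):
        m=np.zeros(im.shape[:2],np.uint8);m[y0:y1,x0:x1]=cv2.inRange(hsv,lo,hi)[y0:y1,x0:x1]
        pts=np.argwhere(m)[:,::-1].astype(np.float32)
        r=cv2.minAreaRect(onz(n,pts,z)[:,:2].astype(np.float32)); print(n,nm,len(pts),r)
        print(onz(n,cv2.convexHull(pts).reshape(-1,2),z)[:,:2].round(3).tolist() if 0 else cv2.approxPolyDP(cv2.convexHull(pts.astype(np.int32)),2,True).reshape(-1,2).tolist())
E
```

```text
top blue 867 ((0.5747214555740356, 0.19740906357765198), (0.1281599998474121, 0.14792656898498535), 57.75153732299805)
[[222, 194], [197, 231], [165, 211], [190, 174]]
top yellow 469 ((0.5420856475830078, 0.22036097943782806), (0.07197511941194534, 0.058932363986968994), 57.65700149536133)
[[196, 205], [185, 220], [166, 208], [177, 193]]
scene blue 569 ((0.5642620325088501, 0.2026093453168869), (0.12681476771831512, 0.18282781541347504), 57.74300003051758)
[[310, 191], [282, 196], [273, 175], [278, 168], [299, 170]]
scene yellow 138 ((0.5374959111213684, 0.22273136675357819), (0.06836439669132233, 0.060324568301439285), 57.6593017578125)
[[298, 162], [283, 165], [280, 157], [294, 155]]
```

View pics/crop0.png

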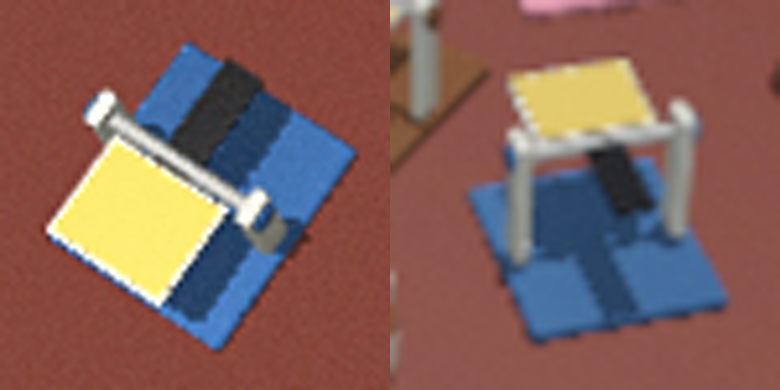

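The crop confirms the blue foot, with the yellow panel on the robot side and the black tab pointing away at upper right. Next I'll check the axle by triangulating the upright tops and test the IK.

```bash
cat >> h.py <<'E'
from scipy.spatial.transform import Rotation as Rn
C=np.array([0.5747,0.1974]); YAW=-32.3
def ex(): 
    a=np.radians(YAW); return np.array([np.cos(a),np.sin(a),0])
def W(x,z,y=0):
    e=ex(); return np.array([C[0],C[1],0])+x*e+y*np.array([-e[1],e[0],0])+np.array([0,0,z])
def tool(tilt,flip):
    # tilt>0: fingers point toward stand +x while pointing down; flip: 0..3 quarter turns about tool z
    t=np.radians(tilt); e=ex(); z=np.sin(t)*e+np.array([0,0,-np.cos(t)])
    y=np.array([-e[1],e[0],0]); R=np.c_[np.cross(y,z),y,z]
    R=R@Rn.from_euler("z",90*flip,degrees=True).as_matrix()
    return z,Rn.from_matrix(R).as_euler("xyz",degrees=True)
def pose(x,z,tilt,flip):
    d,o=tool(tilt,flip); return W(x,z)-robot.tip_reach*d,o
E
python3 - <<'E'
from h import *
print(robot.tip_reach)
print(tri((174.4,185.2),(305,162)),tri((204.6,204.4),(279.5,166.5)))
for p in W(0,.104,.053),W(0,.104,-.053): print(p.round(4),proj("top",[p]).round(1),proj("scene",[p]).round(1))
for b in ("brown",):pass
for f in range(4):
    for args in ((.055,.15,0),(.055,.04,0),(.04,.04,-20),(-.1,.1,30),(-.05,.13,30),(0,.145,30),(.05,.1,30),(.05,.1,0)):
        p,o=pose(*args,f); q=robot.ik(p,o); print(f,args,None if q is None else np.round(q,0))
E
```

```text
0.0726
(array([0.60512755, 0.24176914, 0.10390922]), np.float64(0.0019319169706867394)) (array([0.54807108, 0.1490353 , 0.10383409]), np.float64(0.0026020459593316973))
[0.603  0.2422 0.104 ] [[174.  185.6]] [[304.4 161.8]]
[0.5464 0.1526 0.104 ] [[203.  204.6]] [[279.4 166. ]]
0 (0.055, 0.15, 0) [ 4. 14.  5. 82.  0. 36.]
0 (0.055, 0.04, 0) [ 4. 16. -3. 71.  0. 36.]
0 (0.04, 0.04, -20) [-1. 35. 19. 91. 10. 30.]
0 (-0.1, 0.1, 30) [ 27. -18. -35.  56. -26.  56.]
0 (-0.05, 0.13, 30) [ 22. -17. -32.  57. -24.  51.]
0 (0, 0.145, 30) [ 18. -14. -28.  56. -23.  46.]
0 (0.05, 0.1, 30) [ 14.  -9. -28.  49. -21.  42.]
0 (0.05, 0.1, 0) [ 4. 14.  1. 77.  0. 36.]
1 (0.055, 0.15, 0) [  4.  14.   5.  82.   0. 126.]
1 (0.055, 0.04, 0) [  4.  16.  -3.  71.   0. 126.]
1 (0.04, 0.04, -20) [ -1.  35.  19.  91.  10. 120.]
1 (-0.1, 0.1, 30) [ 27. -18. -35.  56. -26. 146.]
1 (-0.05, 0.13, 30) [ 22. -17. -32.  57. -24. 141.]
1 (0, 0.145, 30) [ 18. -14. -28.  56. -23. 136.]
1 (0.05, 0.1, 30) [ 14.  -9. -28.  49. -21. 132.]
1 (0.05, 0.1, 0) [  4.  14.   1.  77.   0. 126.]
2 (0.055, 0.15, 0) [   4.   14.    5.   82.    0. -144.]
2 (0.055, 0.04, 0) [   4.   16.   -3.   71.    0. -144.]
2 (0.04, 0.04, -20) [  -1.   35.   19.   91.   10. -150.]
2 (-0.1, 0.1, 30) [  27.  -18.  -35.   56.  -26. -124.]
2 (-0.05, 0.13, 30) [  22.  -17.  -32.   57.  -24. -129.]
2 (0, 0.145, 30) [  18.  -14.  -28.   56.  -23. -134.]
2 (0.05, 0.1, 30) [  14.   -9.  -28.   49.  -21. -138.]
2 (0.05, 0.1, 0) [   4.   14.    1.   77.    0. -144.]
3 (0.055, 0.15, 0) [  4.  14.   5.  82.   0. -54.]
3 (0.055, 0.04, 0) [  4.  16.  -3.  71.   0. -54.]
3 (0.04, 0.04, -20) [ -1.  35.  19.  91.  10. -60.]
3 (-0.1, 0.1, 30) [ 27. -18. -35.  56. -26. -34.]
3 (-0.05, 0.13, 30) [ 22. -17. -32.  57. -24. -39.]
3 (0, 0.145, 30) [ 18. -14. -28.  56. -23. -44.]
3 (0.05, 0.1, 30) [ 14.  -9. -28.  49. -21. -48.]
3 (0.05, 0.1, 0) [  4.  14.   1.  77.   0. -54.]
```

The pivot checks out. The upright tops triangulate to z≈0.104 m with a span of 0.109 m (0.106 nominal), and they reproject within about 1.5 px. All the poses are reachable. Stage 1 presses the tab down.

```bash
python3 - <<'E'
from h import *
robot.set_gripper(0.0)
robot.move_pose(*pose(.058,.22,-20,0))
f0=None
for x,z,v in((.058,.115,.15),(.058,.06,.05),(.042,.038,.05)):
    print(robot.line_to(pose(x,z,-20,0)[0],vel=v,guard=10)); s=robot.observe(); print(s["time"],s["ft_force"],s["tool_pos"])
t=robot.grab_frame("top");s=robot.grab_frame("scene")
a=cv2.resize(t[140:260,130:250],(390,390),interpolation=cv2.INTER_CUBIC)
b=cv2.resize(s[100:205,235:340],(390,390),interpolation=cv2.INTER_CUBIC)
cv2.imwrite("pics/s1.png",np.hstack([a,b]))
E
```

```text
False
4.5833 [ 0.20826251 -0.22306145 -0.05691911] [0.64513377 0.15305336 0.18451835]
False
5.8333 [-0.17726344 -0.50804088 -0.56995543] [0.64488999 0.15309707 0.12852418]
False
6.525 [-0.26495168 -0.5718895   0.50758133] [0.6310404  0.16174966 0.10617546]
```

View pics/s1.png

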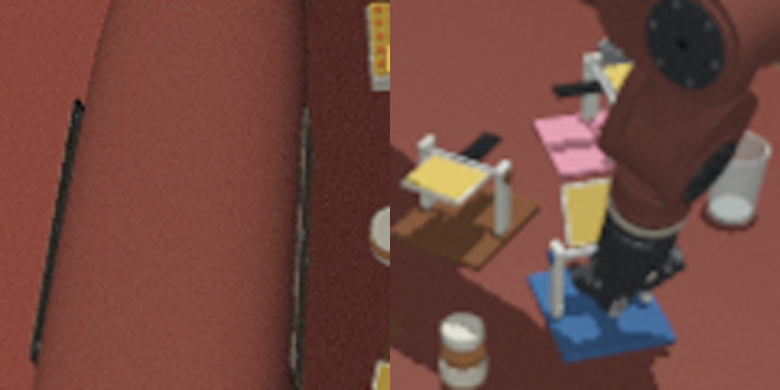

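The panel is now raised steeply with its yellow face toward the camera. The forces stayed under 1 N and the stand looks unmoved. I'll back out, go over to the -x side and look again.

```bash
python3 - <<'E'
from h import *
robot.line_to(pose(.065,.06,-20,0)[0],vel=.15)
robot.line_to(pose(.075,.25,-20,0)[0],vel=.25)
robot.move_pose(*pose(-.12,.26,30,0))
print(robot.observe()["time"])
t=robot.grab_frame("top");s=robot.grab_frame("scene")
a=cv2.resize(t[140:260,130:250],(390,390),interpolation=cv2.INTER_CUBIC)
b=cv2.resize(s[100:205,235:340],(390,390),interpolation=cv2.INTER_CUBIC)
cv2.imwrite("pics/s2.png",np.hstack([a,b]))
E
```

```text
9.2667
```

View pics/s2.png

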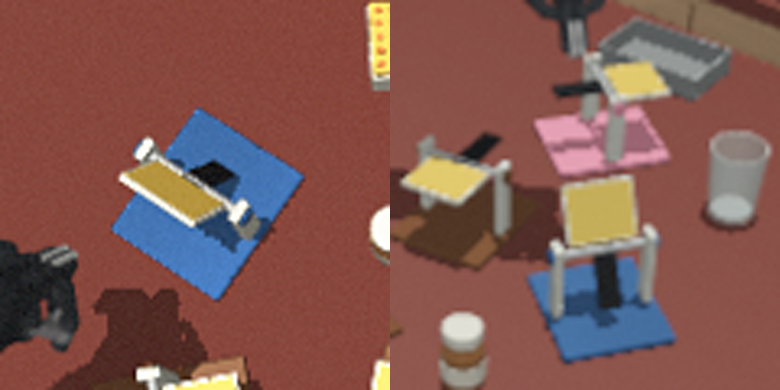

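The panel stands at about 55–60°, and the gripper is clear on the -x side at top crop (35,290). Stage 2 pushes the green face over in an arc.

```bash
python3 - <<'E'
from h import *
robot.line_to(pose(-.10,.135,30,0)[0],vel=.2)
for x,z,v,g in((-.06,.135,.1,10),(0,.142,.07,10),(.03,.132,.07,10),(.045,.118,.07,10),(.052,.106,.05,10),(.052,.094,.02,5)):
    r=robot.line_to(pose(x,z,30,0)[0],vel=v,guard=g); s=robot.observe(); print(x,z,r,s["time"],s["ft_force"].round(2) if hasattr(s["ft_force"],"round") else s["ft_force"],s["tool_pos"]-pose(x,z,30,0)[0])
    if r: break
s=robot.grab_frame("scene")
cv2.imwrite("pics/s3.png",cv2.resize(s[100:205,235:340],(500,500),interpolation=cv2.INTER_CUBIC))
E
```

```text
-0.06 0.135 False 10.7 [ 0.5  -1.33  0.23] [ 6.31566142e-05 -1.06037282e-04  2.83826862e-04]
0 0.142 False 11.7167 [0.09 0.58 0.1 ] [-1.25471571e-04  5.22956222e-05 -2.84488388e-05]
0.03 0.132 False 12.3167 [ 0.39  1.31 -0.16] [ 8.06931217e-05 -3.06053394e-04 -1.97829090e-04]
0.045 0.118 False 12.7583 [-0.25  0.06  0.72] [-0.0001247  -0.00031309 -0.00065074]
0.052 0.106 False 13.1833 [-0.73 -0.11 -0.02] [-0.00018195 -0.00017345 -0.0005327 ]
0.052 0.094 True 13.6917 [-3.42  0.9   5.73] [3.61355826e-04 7.51580306e-05 2.70127998e-03]
```

View pics/s3.png

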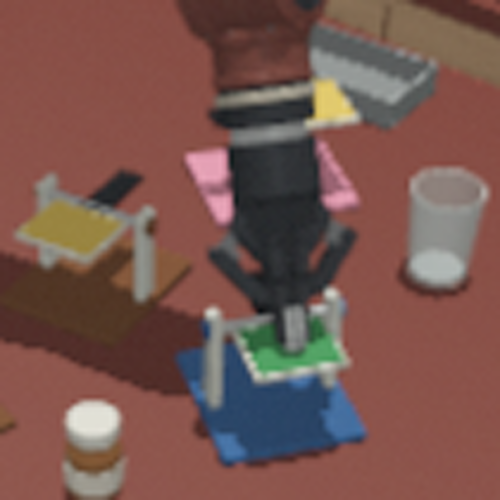

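The panel lies green side up, and the guard tripped at the end stop as expected (tip at 96.7 mm). I'll withdraw and verify.

```bash
python3 - <<'E'
from h import *
robot.line_to(pose(.045,.14,30,0)[0],vel=.1)
robot.line_to(pose(.03,.27,30,0)[0],vel=.2)
robot.goto_joints([-79.166,5.964,5.575,89.605,0,77.527])
print(robot.observe()["time"])
t=robot.grab_frame("top");s=robot.grab_frame("scene")
cv2.imwrite("pics/top4.png",t);cv2.imwrite("pics/scene4.png",s)
a=cv2.resize(t[165:240,155:230],(390,390),interpolation=cv2.INTER_CUBIC)
b=cv2.resize(s[145:205,260:320],(390,390),interpolation=cv2.INTER_CUBIC)
cv2.imwrite("pics/crop4.png",np.hstack([a,b]))
t0=cv2.imread("pics/top0.png");s0=cv2.imread("pics/scene0.png")
for n,A,B in(("top",t0,t),("scene",s0,s)):
    m=(cv2.absdiff(A,B).max(2)>40).astype(np.uint8);k,_,st,c=cv2.connectedComponentsWithStats(m)
    print(n,[(st[i].tolist()) for i in range(1,k) if st[i,4]>8])
hsv=cv2.cvtColor(t,cv2.COLOR_BGR2HSV)
m0=np.zeros(t.shape[:2],np.uint8);m0[165:240,155:230]=1
for nm,lo,hi,z in(("blue",(100,120,40),(125,255,255),.01),("green",(50,100,60),(80,255,255),.093)):
    pts=np.argwhere(cv2.inRange(hsv,lo,hi)*m0)[:,::-1].astype(np.float32)
    print(nm,len(pts),cv2.minAreaRect(onz("top",pts,z)[:,:2].astype(np.float32)))
print(W(.041,.09),W(0,.0))
E
```

```text
18.025
top [[180, 169, 39, 36, 763], [164, 191, 40, 36, 801], [506, 303, 6, 2, 12], [488, 307, 5, 3, 11], [468, 311, 21, 12, 87]]
scene [[59, 153, 16, 31, 174], [278, 154, 23, 13, 222], [61, 161, 5, 8, 27], [284, 166, 25, 15, 246], [27, 171, 39, 31, 527], [282, 173, 5, 10, 26], [295, 183, 10, 10, 56], [283, 185, 9, 10, 57], [287, 194, 18, 4, 21]]
blue 975 ((0.5746289491653442, 0.1975695788860321), (0.12855350971221924, 0.1477159708738327), 57.809226989746094)
green 444 ((0.6112725734710693, 0.17626672983169556), (0.07135099917650223, 0.05815337225794792), 57.103790283203125)
[0.60935574 0.17549155 0.09      ] [0.5747 0.1974 0.    ]
```

View pics/crop4.png

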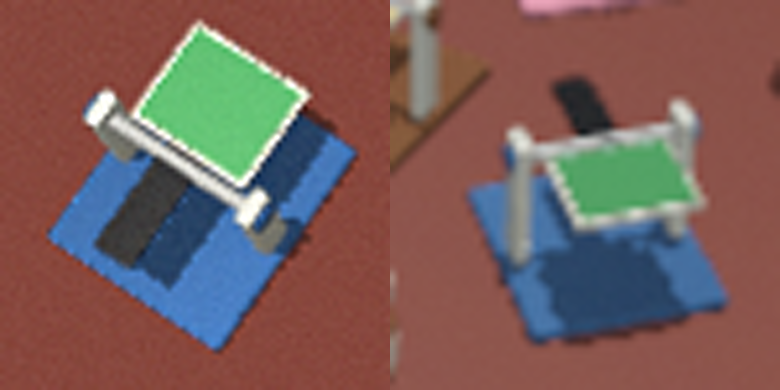

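View pics/scene4.png

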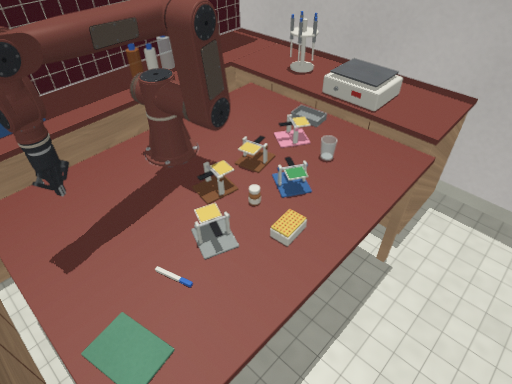

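The green face is up at scene (295,173) with the tab on the other side. The foot moved less than 0.2 mm. The only pixel changes are at the blue flag and around the robot's gripper and its shadow. I'm handing it in.

```bash
python3 - <<'E'
from plant import robot
robot.job_done(); print(robot.observe()["time"])
E
```

```text
the job is handed in; nothing more can be done
the job is handed in; nothing more can be done
```

The blue-footed flag now lies flat with its green face up, and the job is handed in. I pressed the black tab down with the closed fingertips, pushed the panel over from the other side until it met its end stop, then moved the arm back to its starting pose at about 18 s.

- **Panel:** the green face's centre is within about 2 mm of where it should be. The press-down stopped at about 6 N, with the fingertip at the height expected for a level panel.
- **Stand:** the blue foot moved less than 0.2 mm and turned less than 0.1°.
- **Everything else:** before and after pictures differ only at the blue flag and around the robot's gripper and its shadow. The grey flag still shows yellow, and the tip box, jar, beaker, marker and look-alike flags look unmoved.
- **Disagreements:** before the first move, the foot's centre measured from the scene camera came out about 12 mm off the top view. I used the top view because the upright tops, triangulated from both cameras, agreed with it to within about 4 mm. No check failed.

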